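# Fit the filter cell on the gem viewer in use and hold it home

## Robot

A 7-joint arm with a two-finger parallel gripper is mounted at the origin on the work surface. World frame = base frame: x ahead of the robot, y to its left, z up, the work surface at z = 0. Lengths are in m, angles in rad, forces in N, time in s.
With the tool pointing down it reaches from about 0.4 to 0.875 m from the base axis. Payload 19.3 kg.
Tool frame: the origin (TCP) lies on the centre line of the jaws, within the pads' length; the fingertips stand 19 mm ahead of it and the grasp point (between the pads) is the TCP; z points along the fingers, y is the direction in which the jaws open and shut (so a half turn about z gives the same grasp; the last joint's range is limited). The gripper opens to 85 mm and grips with 20 to 120 N. Pads are 22 mm wide; open, the fingers measure 114 mm over their backs; the gripper's body (76 mm by 85 mm) begins 54 mm behind the grasp point. The pads swing forward as they close: fully open they stand 13 mm farther back than shut.
Start: joints at [-1.314, 0.521, -0.036, 1.599, 0.021, 1.021, -0.113], TCP at [0.201, 0.592, 0.25] pointing down, gripper open.
Joint ranges: [-2.91, 2.91], [-0.3, 2.13], [-1.5, 1.42], [0.17, 2.43], [-1.26, 4.41], [0.16, 1.93], [-2.52, 2.52]. Speed limits (rad/s): [1.89, 1.89, 2.39, 2.39, 3.01, 3.01, 3.01].

## Interface

Orientations are given as a unit quaternion [w, x, y, z].
In Python, from plant import ctrl, vision gives the robot as it stands.
- The arm moves only by the shell command python3 -m crank 'ROWS'. ROWS is JSON, a list of rows, each a list of 7 numbers: the closure, from 0 (fully open) to 1 (shut), then the shift along the tool's x, y, z in cm, then the turn, a rotation vector about the tool's x, y, z in degrees. In form: [[gripper, tx, ty, tz, rx, ry, rz], ...]. A call has 1 to 20 rows; each row shifts and turns the pose as measured when the row begins, along the tool's axes as they then stand; what a row does not reach is not made up. A row lasts 1/12 s, in which the tool goes at most 41.7 mm and 7.16 degrees, less where a joint would pass 70% of its speed; a pose out of reach is approached as far as the arm can. A call with a gripper value outside its range is refused whole. The fingers move at their own pace and stop on an object; the grip force is fixed at half the most. Time passes only in rows, so rows that do not move let the fingers close. It gives the time, the measured TCP pose, the force and the opening at its end, in the units of the state.
- ctrl.sense(): the state, without advancing time (a new reading comes with each control period).
- vision.get_image(name): name is "side" or "top"; returns (picture, depth): 420x560x3 uint8, red, green, blue; 420x560 float32, m along the optical axis (not along the pixel's ray), 0 where there is no reading.
- vision.camera_model(name): a dict with "mtx" (3x3 intrinsics, pixels), "camera_from_world" (4x4, takes a point from world to camera coordinates). Camera axes: x right, y down, z forward; pixel columns grow to the right and rows downward; lengths in m; the calibration is good to about 2 mm. A picture is of the moment at which its call begins. camera_model takes no time and is no camera call.
- ctrl.sign_off(): hands the job in, once; it reports no verdict.
Trained networks look in the newest picture that a camera, given by its name, has taken for a name from the list of things; names that differ only in an ending like _2 or _b are one class to them, and where a whole thing is asked for, a point or a joint stands for the part that bears it (a point fixed in the world has none). Each returns a list of dicts, best first, with "p" (0 to 1); they miss things now and then, are a little off and sometimes report something else, mostly with a low value. They report only what shows in the picture. A call takes as long as a camera call. They do not tell look-alikes from the thing itself.
- vision.boxes_of(camera, query): "rect" ([centre column, centre row, width, height] in pixels, round what is visible of it).
- vision.trace(camera, query): "region" (420x560 bool, what is visible of it) and "rect" ([centre column, centre row, width, height] in pixels, round what is visible of it).
- vision.tip_of(camera, query): "uv" ([column, row] in pixels: a listed point, or the origin of a listed thing).
The state is a dict: "clock": time; "q": joint angles; "dq": joint speeds; "joint_torque": joint torques, N m; "position": TCP position; "eef_rot": TCP orientation; "force": force on the tool from outside, world axes, zero at the start; "wrist_torque": the same for the moment, N m; "opening": finger opening in m.
Only numpy, scipy, OpenCV 4.12 (cv2) and the standard library are available. Lean on these libraries where they do the work, as an engineer would, in place of code of your own. Each camera call takes 0.05 s, during which the arm holds its last target.

## Task

Fit the loose knurled filter cell, open side down, onto the upright light port of the gem viewer whose tray holds the finger ring (the other viewer's tray holds a bangle): turn it until its hidden keyways drop over the port's pins, then push it fully home on its seat against the spring. Finish while still holding it pushed home with the gripper, since it springs back up if let go; leave the jewellery and the other things on the counter where they are.

Things in the scene. Friction and masses are not known exactly. Their poses are not given: they have to be found in the camera images.
- cell: the filter cell: a knurled aluminium collar like a deep cap, outside diameter 59 mm over the knurling, 38 mm high, about 0.12 kg, closed on top with a glass disc, open underneath; origin at the centre of its underside, z up. It starts upright, open side down, on the counter between the robot and the viewers
- cell_lip (a point): centre of the cell's bore at the top of its inner lip, 14 mm above its underside. The lip's bore is 39 mm across, cut through its full height by four keyways 10 mm wide, 90 degrees apart and hidden under the cell (direction not told); above the lip the bore is 49 mm. The keyways pass the pins within about 6 degrees of a match: at most a quarter turn finds one
- viewer_a: fixed gem viewer on the robot's left (+y): grey lamp housing 110 x 110 x 32 mm high with an upright light port at its middle; origin on the counter under the port's axis, z up. A low round black tray, 102 mm across, 10 mm high, joins it at its own +x side, away from the robot
- viewer_a_seat (a point): centre of the port's flat seat, 53 mm across, 42 mm above the counter. On it a spigot 36 mm in diameter, 24 mm high, top edge chamfered 3.5 mm; four pins 5 mm thick, 90 degrees apart, stand out of it to 45 mm across, tops 14.5 mm above the seat. The pins' direction varies, does not follow the housing and is not reported. The lip rests on them until the keyways match
- viewer_a_tip (a point): centre of the top of viewer_a's spigot, 24 mm above the seat. A white spring plunger 23 mm in diameter stands up 15 mm from it. The cell's closed top meets it when the underside is 7 mm above the seat; it pushes up with 3 N there and about 7 to 8 N when the cell is home, underside on the seat. Let go, the cell rises about 7 mm
- viewer_a_tray (a point): centre of the floor of viewer_a's tray, 4 mm above the counter
- viewer_b: fixed gem viewer on the robot's right (-y), the same as viewer_a in every size; origin on the counter under its port's axis
- viewer_b_seat (a point): centre of the flat seat of viewer_b's port, 42 mm above the counter; spigot and pins as on viewer_a, the pins in a different, unreported direction
- viewer_b_tip (a point): centre of the top of viewer_b's spigot, 24 mm above its seat; spring plunger as on viewer_a
- viewer_b_tray (a point): centre of the floor of viewer_b's tray, 4 mm above the counter
- ring: gold signet finger ring lying flat in one of the two trays, 25 mm across, 7 mm high; it marks the viewer to be used; origin at the centre of its underside
- bangle: gold bangle lying flat in the other tray, 66 mm across, 11 mm high; origin at the centre of its underside
- loupe: folded steel loupe lying on the counter between the viewers, 68 x 28 mm, 16 mm high, to be left alone; origin under the centre of the lens
- calipers: steel calipers lying on the counter towards the far side, 160 mm long, 10 mm high, to be left alone; origin under the middle of the beam
- ring_cone: white ceramic ring cone 44 mm across, 70 mm high, standing near the robot on its left, to be left alone; origin at the centre of its underside
- ring_box: closed dark blue ring box 54 x 54 mm, 40 mm high, near the robot on its right, to be left alone; origin at the centre of its underside
- cuff: wide gold cuff 60 mm across, 22 mm high, on the far left of the counter, to be left alone; origin at the centre of its underside
- weight: brass scale weight 28 mm across, 40 mm high, on the far right of the counter, to be left alone; origin at the centre of its underside
Not all that is in view belongs to the job. Leave any turquoise look-alike of the viewer_b alone.

How it is judged:
By the outcome, as a careful person would: the job done as asked, in the order asked, and still so for the second after the job is handed in, while the arm keeps its last pose, push and grip.
It also fails if it takes over 45 s, if anything falls off the work surface, if the arm or the gripper's body presses on something with over 40 N, if the wrist force passes 120 N, or if a joint passes its speed limit or range.

## Working session

There is one attempt and no reset: what is moved stays moved. The work goes in short steps, Python scripts to look and compute and a shell command to move; the robot and the scene stay as the last step left them, time stands still between calls to the robot, and variables do not carry over. Pictures are saved under pics/ and viewed, and the job is handed in when it is done.

```bash
ls; mkdir -p pics; python3 - <<'E'
from plant import ctrl, vision
import cv2
s=ctrl.sense();print(s)
for n in("top","side"):
    im,d=vision.get_image(n);cv2.imwrite(f"pics/{n}0.png",im[:,:,::-1])
    print(n,vision.camera_model(n))
E
```

```text
pics
{'clock': 0.0, 'q': array([-1.31421472,  0.52201588, -0.03631692,  1.59999506,  0.02119462,
        1.02111092, -0.11283157]), 'dq': array([ 0.00112652, -0.0012773 , -0.00128773,  0.00036607, -0.00182577,
       -0.00146082, -0.00035626]), 'joint_torque': array([ 1.16018135e-03, -9.27121854e+01,  1.98055409e+00, -3.69935453e+01,
        1.78141793e-02,  8.33725906e-03, -6.36246887e-05]), 'position': array([0.20055963, 0.59161332, 0.24972931]), 'eef_rot': array([-5.20274056e-05,  1.62691229e-01,  9.86676865e-01, -5.69829728e-04]), 'force': array([ 0.19670282, -0.54534279, -0.32710348]), 'wrist_torque': array([-0.02673216, -0.03143305, -0.01878734]), 'opening': 0.08541414674291192}
top {'mtx': array([[442.27937748,   0.        , 274.59630609],
       [  0.        , 442.27937748, 209.72443256],
       [  0.        ,   0.        ,   1.        ]]), 'camera_from_world': array([[-1.13127541e-03, -9.99971162e-01, -7.50964343e-03,
        -3.18123661e-03],
       [-9.97180180e-01,  1.69154901e-03, -7.50255068e-02,
         4.38524171e-01],
       [ 7.50360462e-02,  7.40359308e-03, -9.97153338e-01,
         1.18854244e+00],
       [ 0.00000000e+00,  0.00000000e+00,  0.00000000e+00,
         1.00000000e+00]])}
side {'mtx': array([[497.60768759,   0.        , 275.21475887],
       [  0.        , 497.60768759, 209.89579669],
       [  0.        ,   0.        ,   1.        ]]), 'camera_from_world': array([[ 0.9742529 , -0.22502987,  0.01388714, -0.43168471],
       [-0.12729817, -0.59987627, -0.78990103,  0.1129741 ],
       [ 0.18608189,  0.76779555, -0.61307709,  1.32472297],
       [ 0.        ,  0.        ,  0.        ,  1.        ]])}
```

View pics/top0.png

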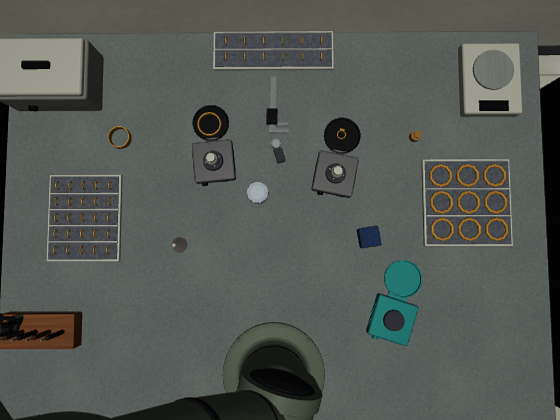

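View pics/side0.png

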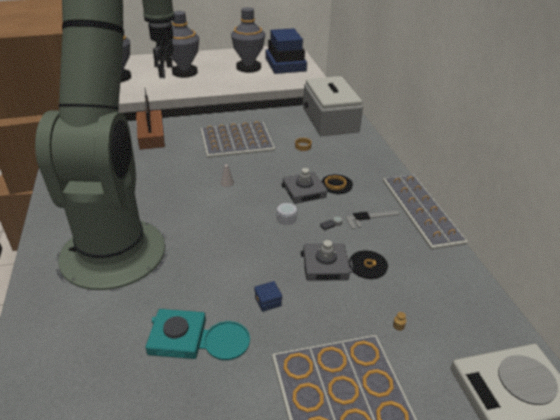

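Top view: ring in the right-hand (-y) viewer's tray (341,133), so viewer_b, with its port at (337,172). The bangle is in the left tray at (209,123). The cell candidate is the white disc with the knurled edge at (258,192). The look-alikes to avoid are the turquoise viewer (393,320), the ring cone (180,244) and the weight (415,136). Now measuring.

```bash
cat > h.py <<'E'
from plant import ctrl, vision
import cv2, numpy as np
def cam(n):
    m=vision.camera_model(n);return m["mtx"],m["camera_from_world"]
def ray(n,uv,z):
    K,T=cam(n);R,t=T[:3,:3],T[:3,3];c=-R.T@t
    d=R.T@np.linalg.inv(K)@np.array([uv[0],uv[1],1.]);return c+d*(z-c[2])/d[2]
def cloud(n,dep):
    K,T=cam(n);v,u=np.mgrid[:420,:560]
    P=np.stack([(u-K[0,2])/K[0,0]*dep,(v-K[1,2])/K[1,1]*dep,dep],-1)
    return (P-T[:3,3])@T[:3,:3]
def proj(n,p):
    K,T=cam(n);q=K@(T[:3,:3]@np.array(p)+T[:3,3]);return q[:2]/q[2]
E
python3 - <<'E'
from h import *
for n in("top","side"):
    im,d=vision.get_image(n);P=cloud(n,d)
    for q,z in(("cell",0),("viewer_b_seat",.042),("viewer_b_tip",.066),("ring",.004),("viewer_b",0)):
        for r in vision.tip_of(n,q)[:3]: print(n,q,round(r["p"],2),np.round(r["uv"],1),np.round(ray(n,r["uv"],z),4))
    for r in vision.trace(n,"cell")[:2]:
        m=r["region"];p=P[m&(d>0)];print("mask",r["p"],r["rect"],m.sum(),np.round(np.percentile(p[:,2],[5,50,90]),4))
        t=p[abs(p[:,2]-.038)<.006];print(len(t),t[:,:2].min(0),t[:,:2].max(0),(t[:,:2].min(0)+t[:,:2].max(0))/2, t.mean(0))
        if r["p"]>.5:
            (cx,cy),rr=cv2.minEnclosingCircle(np.argwhere(m)[:,::-1].astype(np.float32));print(cx,cy,rr,ray(n,(cx,cy),.03))
    if n=="top":
        a=cv2.resize(im[120:220,230:370,::-1],None,fx=5.6,fy=5.6,interpolation=cv2.INTER_CUBIC);cv2.imwrite("pics/crop1.png",a)
    else:
        a=cv2.resize(im[160:290,260:400,::-1],None,fx=4.5,fy=4.5,interpolation=cv2.INTER_CUBIC);cv2.imwrite("pics/crop2.png",a)
E
```

```text
top cell 0.77 [258.  192.4] [0.488  0.0423 0.    ]
top cell 0.64 [259.5 192.8] [0.4869 0.0381 0.    ]
top cell 0.21 [209.7 157.7] [0.5856 0.1772 0.    ]
top viewer_b_seat 0.77 [394.8 321. ] [ 0.1446 -0.3176  0.042 ]
top viewer_b_seat 0.59 [334.2 169.5] [ 0.5445 -0.164   0.042 ]
top viewer_b_seat 0.42 [181.  244.6] [0.3442 0.2446 0.042 ]
top viewer_b_tip 0.86 [341.7 172.4] [ 0.5328 -0.1805  0.066 ]
top viewer_b_tip 0.69 [342.5 132.7] [ 0.6387 -0.1839  0.066 ]
top viewer_b_tip 0.67 [399.5 322.9] [ 0.144  -0.3233  0.066 ]
top ring 0.52 [342.1 133.7] [ 0.6515 -0.192   0.004 ]
top viewer_b 0.79 [213. 163.] [0.5706 0.1678 0.    ]
top viewer_b 0.79 [330.9 172.9] [ 0.542  -0.1601  0.    ]
top viewer_b 0.57 [391.1 316.2] [ 0.1501 -0.3188  0.    ]
mask 0.85 [259.1, 193.6, 24.7, 23.9] 418 [0.0001 0.0368 0.0402]
337 [0.45795862 0.01631661] [0.51249197 0.07028438] [0.4852253 0.0433005] [0.48559629 0.04349693 0.0375234 ]
258.0 192.0 12.206655502319336 [0.48561661 0.04090091 0.03      ]
side cell 0.58 [287.5 215.8] [0.4927 0.0549 0.    ]
side viewer_b_seat 0.67 [174.8 323.6] [ 0.1454 -0.3118  0.042 ]
side viewer_b_tip 0.96 [171.3 318. ] [ 0.1403 -0.3153  0.066 ]
side viewer_b_tip 0.9 [326.9 245. ] [ 0.5393 -0.1613  0.066 ]
side ring 0.38 [370.  261.3] [ 0.6564 -0.181   0.004 ]
side viewer_b 0.95 [322.6 268. ] [ 0.5287 -0.1748 -0.    ]
side viewer_b 0.86 [306.3 188.9] [0.5839 0.1747 0.    ]
side viewer_b 0.73 [175.8 339.9] [ 0.1423 -0.3225  0.    ]
mask 0.96 [286.9, 211.9, 18.8, 23.9] 391 [0.0034 0.0344 0.0409]
214 [0.45736119 0.01197568] [0.51233806 0.06694227] [0.48484963 0.03945897] [0.48531785 0.03817831 0.03856102]
286.5 213.5 11.510964393615723 [0.48245969 0.02931556 0.03      ]
mask 0.63 [318.7, 190.1, 68.2, 29.4] 1378 [0.0018 0.0254 0.036 ]
422 [0.51627941 0.10105257] [0.62836471 0.21704033] [0.57232206 0.15904645] [0.56765225 0.1517923  0.03524915]
318.4507141113281 182.0 35.67576599121094 [0.61797979 0.16214645 0.03      ]
```

View pics/crop1.png

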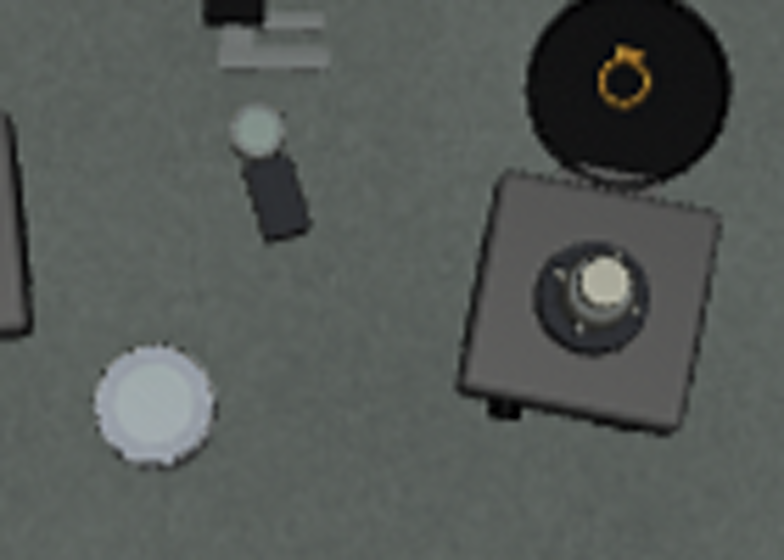

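View pics/crop2.png

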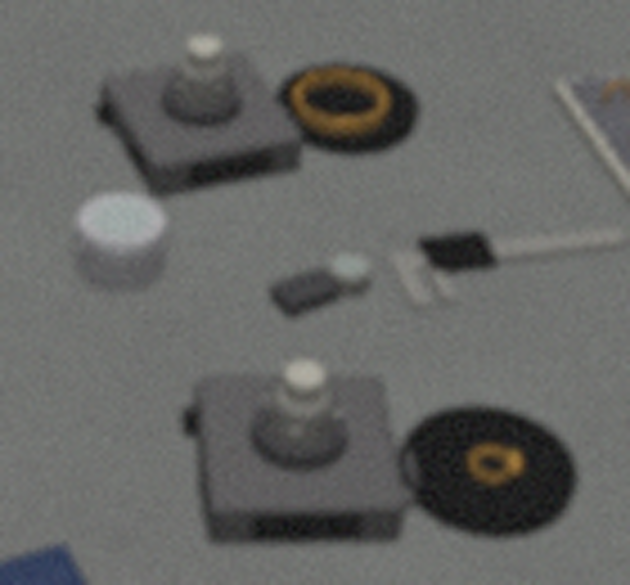

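```bash
python3 - <<'E'
from h import *
import numpy as np
from scipy.optimize import least_squares
ims={}
for n in("top","side"):
    im,d=vision.get_image(n);P=cloud(n,d)
    for nm,c0 in(("B",(.531,-.172)),("A",(.577,.17))):
        R=np.hypot(P[...,0]-c0[0],P[...,1]-c0[1])
        for lo,hi,what in((.074,.09,"plunger"),(.062,.069,"tip"),(.039,.045,"seat")):
            m=(R<.04)&(P[...,2]>lo)&(P[...,2]<hi)
            p=P[m]
            if len(p)>4: print(n,nm,what,len(p),"mean",p.mean(0).round(4),"mid",((p.min(0)+p.max(0))/2).round(4),"ext",np.ptp(p,axis=0).round(4))
        m=(np.maximum(abs(P[...,0]-c0[0]),abs(P[...,1]-c0[1]))<.085)&(P[...,2]>.026)&(P[...,2]<.0365)
        m=cv2.morphologyEx(m.astype(np.uint8),cv2.MORPH_OPEN,np.ones((3,3)))>0
        r=cv2.minAreaRect(P[m][:,:2].astype(np.float32)*1000);print(n,nm,"housing",r)
    # cell circle fit with rim at z .038
    g=(np.hypot(P[...,0]-.485,P[...,1]-.041)<.05)&(P[...,2]>.033)&(P[...,2]<.043)
    u=P[g];c,r=cv2.minEnclosingCircle(u[:,:2].astype(np.float32));print(n,"cell",c,r,u.mean(0))
E
```

```text
top B plunger 62 mean [ 0.5368 -0.1673  0.0801] mid [ 0.5371 -0.1666  0.0801] ext [0.0217 0.0208 0.0086]
top B tip 61 mean [ 0.5348 -0.166   0.0652] mid [ 0.5366 -0.1674  0.0655] ext [0.0328 0.0344 0.0068]
top B seat 105 mean [ 0.5342 -0.1639  0.0417] mid [ 0.5365 -0.1674  0.0421] ext [0.052  0.0513 0.0057]
top B housing ((536.975341796875, -167.64610290527344), (109.458740234375, 109.80833435058594), 78.50790405273438)
top A plunger 64 mean [0.572  0.1635 0.0801] mid [0.5717 0.1637 0.0797] ext [0.0213 0.021  0.0101]
top A tip 63 mean [0.5688 0.1619 0.0649] mid [0.5726 0.1638 0.0655] ext [0.0324 0.0323 0.0069]
top A seat 107 mean [0.5683 0.1615 0.0415] mid [0.5726 0.1634 0.0419] ext [0.0523 0.0515 0.0057]
top A housing ((572.2745971679688, 164.29441833496094), (110.32218170166016, 109.2248764038086), 5.856494903564453)
top cell (0.4859984219074249, 0.04323011264204979) 0.02854074351489544 [0.48569561 0.04317652 0.03751036]
side B plunger 63 mean [ 0.5367 -0.1709  0.0804] mid [ 0.5373 -0.1698  0.0798] ext [0.0209 0.0225 0.0111]
side B tip 61 mean [ 0.5344 -0.1762  0.0656] mid [ 0.5366 -0.1718  0.0654] ext [0.0313 0.0302 0.006 ]
side B seat 109 mean [ 0.5338 -0.1801  0.0422] mid [ 0.5373 -0.1732  0.042 ] ext [0.053  0.0454 0.0059]
side B housing ((537.4721069335938, -168.8973846435547), (116.5184097290039, 110.18998718261719), 78.43243408203125)
side A plunger 36 mean [0.5717 0.1597 0.0812] mid [0.5724 0.1612 0.0803] ext [0.0213 0.0247 0.0115]
side A tip 43 mean [0.5713 0.1546 0.0653] mid [0.5728 0.1591 0.0652] ext [0.0359 0.0313 0.0064]
side A seat 70 mean [0.5701 0.1528 0.042 ] mid [0.5724 0.1622 0.042 ] ext [0.0545 0.0538 0.0058]
side A housing ((572.8353881835938, 161.515869140625), (111.21016693115234, 116.498046875), 4.409076690673828)
side cell (0.4852162301540375, 0.04197510704398155) 0.029956242069602013 [0.48534746 0.03872946 0.03843401]
```

Crops: the white-topped disc at top (258,192) is a knurled cylinder, so it is the cell. The ring is in the right viewer's tray, with four bright pins around its port at about 63° mod 90 in world. Clouds give the viewer_b axis at about (0.537,-0.1685) and the cell at about (0.4857,0.0425). I'll move over the cell at height.

```bash
python3 -m crank '[[0,-2.5,-2.38,0,0,0,0],[0,-2.5,-2.38,0,0,0,0],[0,-2.5,-2.38,0,0,0,0],[0,-2.5,-2.38,0,0,0,0],[0,-2.5,-2.38,0,0,0,0],[0,-2.5,-2.38,0,0,0,0],[0,-2.5,-2.38,0,0,0,0],[0,-2.5,-2.38,0,0,0,0],[0,-2.5,-2.38,0,0,0,0],[0,-2.5,-2.38,0,0,0,0],[0,-2.5,-2.38,0,0,0,0],[0,-2.5,-2.38,0,0,0,0],[0,-2.5,-2.38,0,0,0,0],[0,-2.5,-2.38,0,0,0,0],[0,-2.5,-2.38,0,0,0,0],[0,-2.5,-2.38,0,0,0,0]]'; python3 -c "
from plant import ctrl;print(ctrl.sense()['q'])"
```

```text
clock: 2.23
position: [0.4642, 0.0873, 0.2497]
eef_rot: [0.001, 0.157, 0.988, 0.003]
force: [1.8, 0.7, 0.4]
opening: 0.0856
[-0.43786593  0.28084422  0.1589676   1.9983647  -0.06508854  0.86263727
  1.01299633]
```

```bash
python3 -m crank '[[0,0,0,0,0,0,6.6],[0,0,0,0,0,0,6.6],[0,0,0,0,0,0,6.6],[0,0,0,0,0,0,6.6],[0,0,0,0,0,0,6.6],[0,0,0,0,0,0,6.6],[0,0,0,0,0,0,6.6],[0,0,0,0,0,0,6.6],[0,0,0,0,0,0,6.6],[0,0,0,0,0,0,6.6],[0,0,0,0,0,0,0]]'
cat >> h.py <<'E'
from scipy.spatial.transform import Rotation
def rel(target,yaw=None):
    s=ctrl.sense();q=s["eef_rot"];R=Rotation.from_quat([q[1],q[2],q[3],q[0]]).as_matrix()
    print("t",s["clock"],"pos",s["position"].round(4),"F",s["force"].round(2),"M",s["wrist_torque"].round(3),"open",round(s["opening"],4),"q",s["q"].round(3))
    print("jaw yaw",np.degrees(np.arctan2(R[1,1],R[0,1])).round(2),"tilt z",R[:,2].round(4))
    print("shift cm",((R.T@(np.array(target)-s["position"]))*100).round(2))
    # rotvec to straight down, keeping yaw
    y=np.array([R[0,1],R[1,1],0]);y/=np.linalg.norm(y);z=np.array([0,0,-1.]);D=np.stack([np.cross(y,z),y,z],1)
    print("level rotvec deg",np.degrees(Rotation.from_matrix(R.T@D).as_rotvec()).round(2))
E
python3 -c "
from h import *
rel([.4857,.0425,.1])"
```

```text
clock: 3.15
position: [0.4682, 0.077, 0.2511]
eef_rot: [0.001, 0.693, 0.721, 0.004]
force: [-0.5, 1.0, -0.4]
opening: 0.0855
t 3.15 pos [0.4682 0.077  0.2511] F [-0.5   1.01 -0.42] M [ 0.051 -0.028  0.003] open 0.0855 q [-0.623  0.298  0.418  2.004 -0.163  0.863 -0.077]
jaw yaw 2.27 tilt z [ 0.0069  0.0057 -1.    ]
shift cm [-3.6   1.5  15.11]
level rotvec deg [ 0.41 -0.31  0.  ]
```

```bash
python3 -m crank '[[0,-1.2,0.5,2,0.4,-0.3,0],[0,-1.2,0.5,3,0,0,0],[0,-1.2,0.5,3,0,0,0],[0,0,0,3,0,0,0],[0,0,0,3,0,0,0],[0,0,0,0,0,0,0],[0,0,0,0,0,0,0]]'
python3 - <<'E'
from h import *
rel([.4857,.0425,.024])
for n,w in(("top",(120,220,200,340)),("side",(140,260,220,380))):
    im,d=vision.get_image(n)
    cv2.imwrite(f"pics/ov_{n}.png",cv2.resize(im[w[0]:w[1],w[2]:w[3],::-1],None,fx=4.8,fy=4.8,interpolation=cv2.INTER_CUBIC))
E
```

```text
clock: 3.73
position: [0.4879, 0.042, 0.1079]
eef_rot: [0.001, 0.682, 0.731, 0.003]
force: [-0.9, 0.6, 1.3]
opening: 0.0858
t 3.7333 pos [0.4879 0.042  0.1079] F [-0.88  0.58  1.26] M [-0.037 -0.047  0.015] open 0.0858 q [-0.431  0.555  0.301  2.082 -0.312  0.541  0.165]
jaw yaw 4.0 tilt z [ 0.0054  0.0032 -1.    ]
shift cm [ 0.04 -0.26  8.39]
level rotvec deg [ 0.32 -0.16  0.  ]
```

View pics/ov_side.png

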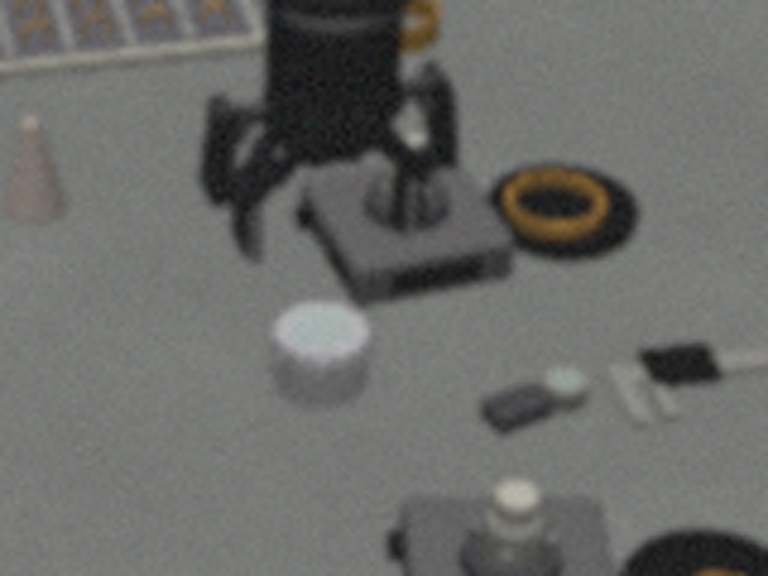

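View pics/ov_top.png

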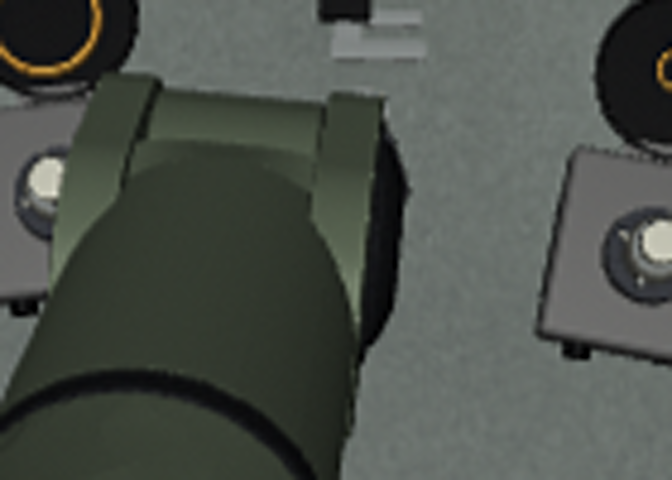

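The gripper is straddling above the cell at side crop (320,350), jaws along x and clear of viewer A. Descending.

```bash
python3 -m crank '[[0,0,-0.2,2.5,0.3,-0.2,0],[0,0,0,2.5,0,0,0],[0,0,0,2.0,0,0,0],[0,0,0,0.8,0,0,0],[0,0,0,0,0,0,0]]'
python3 - <<'E'
from h import *
rel([.4857,.0425,.022])
E
```

```text
clock: 4.25
position: [0.4931, 0.0453, 0.0379]
eef_rot: [0.005, 0.68, 0.734, 0.007]
force: [-0.6, 0.2, -0.1]
opening: 0.0854
t 4.25 pos [0.4931 0.0453 0.0379] F [-0.55  0.22 -0.07] M [-0.046  0.021  0.05 ] open 0.0854 q [-0.368  0.685  0.21   2.096 -0.371  0.376  0.217]
jaw yaw 4.38 tilt z [ 0.0172  0.0045 -0.9998]
shift cm [-0.23 -0.78  1.58]
level rotvec deg [ 1.   -0.18  0.  ]
```

```bash
python3 -m crank '[[0,-0.25,-0.8,0,1.0,-0.2,0],[0,0,0,0.8,0,0,0],[0,0,0,0.6,0,0,0],[0,0,0,0,0,0,0]]'
python3 - <<'E'
from h import *
rel([.4857,.0425,.022])
E
```

```text
clock: 4.58
position: [0.4869, 0.0426, 0.0275]
eef_rot: [0.001, 0.679, 0.734, 0.002]
force: [-0.6, 0.4, -0.3]
opening: 0.0852
t 4.5833 pos [0.4869 0.0426 0.0275] F [-0.62  0.43 -0.29] M [-0.001 -0.022 -0.029] open 0.0852 q [-0.359  0.704  0.202  2.103 -0.373  0.364  0.224]
jaw yaw 4.48 tilt z [ 4.1e-03  5.0e-04 -1.0e+00]
shift cm [-0.   -0.13  0.55]
level rotvec deg [ 0.24 -0.01  0.  ]
```

```bash
python3 -m crank '[[0,0,-0.1,0.5,0.2,0,0],[0,0,0,0.2,0,0,0],[0,0,0,0,0,0,0]]'
python3 - <<'E'
from h import *
rel([.4857,.0425,.022])
im,d=vision.get_image("side")
cv2.imwrite("pics/g0.png",cv2.resize(im[140:260,220:380,::-1],None,fx=4.8,fy=4.8,interpolation=cv2.INTER_CUBIC))
E
```

```text
clock: 4.83
position: [0.4864, 0.0427, 0.0205]
eef_rot: [0.0, 0.679, 0.734, 0.001]
force: [0.2, -0.4, -0.0]
opening: 0.0856
t 4.8333 pos [0.4864 0.0427 0.0205] F [ 0.18 -0.41 -0.01] M [ 0.046  0.059 -0.063] open 0.0856 q [-0.353  0.718  0.194  2.102 -0.377  0.352  0.227]
jaw yaw 4.5 tilt z [ 1.5e-03  5.0e-04 -1.0e+00]
shift cm [-0.02 -0.07 -0.15]
level rotvec deg [ 0.09 -0.02  0.  ]
```

View pics/g0.png

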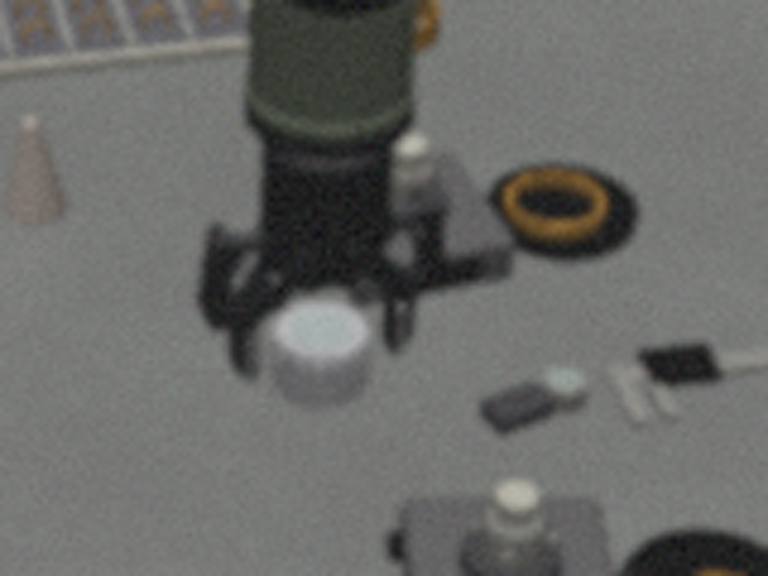

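```bash
python3 - <<'E'
from h import *
s=ctrl.sense();p=s["position"]
def c(q):
    u=proj("side",q);return ((u-[220,140])*4.8).round(0)
a=np.radians(4.5);j=np.array([np.cos(a),np.sin(a),0]);x=np.array([np.sin(a),-np.cos(a),0])
for sg in(-1,1):
    for z in (.0015,.0145):
        print(sg,z,[c([*(p+sg*j*r+w*x)[:2],z]) for r in(.043,.056) for w in(-.011,.011)])
print(c([.486,.0425,.038]),c([.486,.0425,0]),c([.486,.0425-.0295,0.0]),c([.486,.0425-.0295,0.038]),c([.486,.0425+.0295,0.038]))
E
```

```text
-1 0.0015 [array([246., 377.]), array([256., 399.]), array([225., 381.]), array([236., 403.])]
-1 0.0145 [array([246., 360.]), array([257., 382.]), array([225., 364.]), array([236., 386.])]
1 0.0015 [array([379., 352.]), array([392., 374.]), array([399., 349.]), array([412., 370.])]
1 0.0145 [array([380., 336.]), array([393., 357.]), array([400., 332.]), array([413., 353.])]
[320. 328.] [318. 378.] [330. 408.] [332. 358.] [308. 299.]
```

Fingers straddle the cell, with the cell inside the jaws at (320,350). Closing.

```bash
python3 -m crank '[[1,0,0,0,0,0,0],[1,0,0,0,0,0,0],[1,0,0,0,0,0,0],[1,0,0,0,0,0,0],[1,0,0,0,0,0,0],[1,0,0,0,0,0,0],[1,0,0,0,0,0,0],[1,0,0,0,0,0,0]]'
python3 - <<'E'
from h import *
rel([.4857,.0425,.15])
E
```

```text
clock: 5.55
position: [0.4866, 0.0427, 0.0215]
eef_rot: [0.0, 0.679, 0.734, 0.001]
force: [0.7, -0.3, -1.4]
opening: 0.0561
t 5.55 pos [0.4866 0.0427 0.0215] F [ 0.69 -0.32 -1.41] M [0.024 0.008 0.023] open 0.0561 q [-0.354  0.716  0.195  2.102 -0.376  0.354  0.227]
jaw yaw 4.47 tilt z [ 2.e-03  9.e-04 -1.e+00]
shift cm [ -0.    -0.06 -12.85]
level rotvec deg [ 0.12 -0.04  0.  ]
```

```bash
python3 -m crank '[[1,0,0,-1,0,0,0],[1,0,0,-2,0,0,0],[1,0,0,-3,0,0,0],[1,0,0,-3,0,0,0],[1,0,0,-3,0,0,0],[1,0,0,-1,0,0,0],[1,0,0,0,0,0,0]]'
python3 - <<'E'
from h import *
rel([.537,-.1685,.15])
im,d=vision.get_image("side")
cv2.imwrite("pics/l0.png",cv2.resize(im[100:220,220:380,::-1],None,fx=4.8,fy=4.8,interpolation=cv2.INTER_CUBIC))
print(vision.boxes_of("side","cell")[:2], vision.tip_of("side","cell")[:2])
E
```

```text
clock: 6.13
position: [0.4846, 0.0417, 0.1595]
eef_rot: [-0.001, 0.68, 0.733, -0.0]
force: [0.1, -0.2, -2.0]
opening: 0.0561
t 6.1333 pos [0.4846 0.0417 0.1595] F [ 0.15 -0.18 -1.97] M [ 0.01  -0.016  0.001] open 0.0561 q [-0.484  0.466  0.364  2.055 -0.264  0.666  0.129]
jaw yaw 4.36 tilt z [-0.0018  0.001  -1.    ]
shift cm [-21.36   3.63   0.92]
level rotvec deg [-0.1  -0.06 -0.  ]
[{'rect': [288.4, 172.4, 17.0, 23.1], 'p': 0.75}] [{'uv': [284.9, 176.7], 'p': 0.68}]
```

View pics/l0.png

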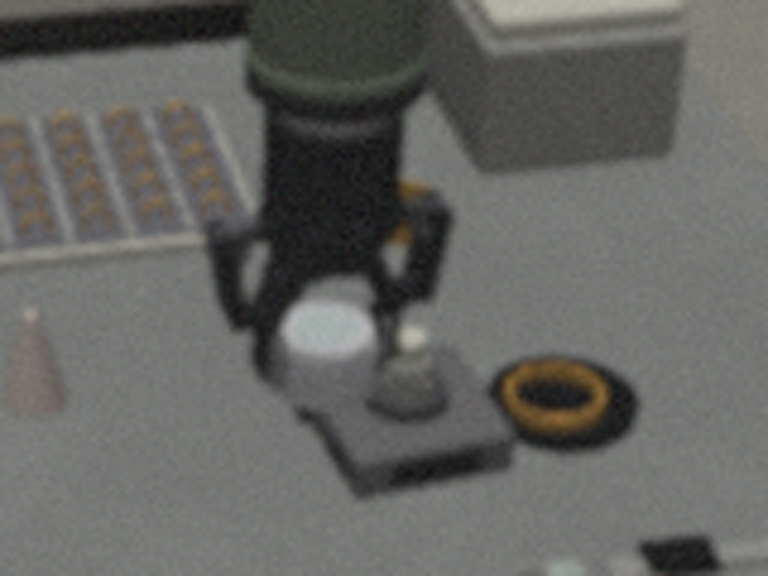

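```bash
python3 - <<'E'
from h import *
s=ctrl.sense();p=s["position"]
im,d=vision.get_image("side");P=cloud("side",d)
for z0 in (p[2]-.0215+.038,):
    g=(np.hypot(P[...,0]-p[0],P[...,1]-p[1])<.045)&(abs(P[...,2]-z0)<.006)&(im.min(-1)>95)
    u=P[g];print(len(u),u.mean(0),u.min(0),u.max(0));print(cv2.minEnclosingCircle(u[:,:2].astype(np.float32)))
E
python3 -m crank '[[1,-2.7,0.45,0,0,0,0],[1,-2.7,0.45,0,0,0,0],[1,-2.7,0.45,0,0,0,0],[1,-2.7,0.45,0,0,0,0],[1,-2.7,0.45,0,0,0,0],[1,-2.7,0.45,0,0,0,0],[1,-2.7,0.45,0,0,0,0],[1,-1.2,0.4,0,0,0,0],[1,0,0,0,0,0,0]]'
python3 - <<'E'
from h import *
rel([.537,-.1685,.14])
E
```

```text
217 [0.48334565 0.03578854 0.17358956] [0.45421761 0.01147482 0.16723486] [0.52347819 0.06819804 0.17824705]
((0.4882579743862152, 0.03538293018937111), 0.03534463047981262)
clock: 7.08
position: [0.5307, -0.1638, 0.1428]
eef_rot: [-0.01, 0.678, 0.735, -0.009]
force: [-0.4, 1.0, -1.5]
opening: 0.0561
t 7.0833 pos [ 0.5307 -0.1638  0.1428] F [-0.39  1.05 -1.53] M [-0.016 -0.027  0.018] open 0.0561 q [-0.054  0.593  0.344  1.872 -0.272  0.748  0.522]
jaw yaw 4.61 tilt z [-0.0263  0.     -0.9997]
shift cm [-0.52  0.6   0.27]
level rotvec deg [-1.5  -0.12 -0.  ]
```

```bash
python3 -m crank '[[1,-0.45,0.6,0,-1.5,-0.1,0],[1,0,0,0,0,0,0],[1,0,0,0,0,0,0]]'
python3 - <<'E'
from h import *
rel([.537,-.168,.11])
im,d=vision.get_image("side");P=cloud("side",d)
cv2.imwrite("pics/b0.png",cv2.resize(im[170:290,260:420,::-1],None,fx=4.8,fy=4.8,interpolation=cv2.INTER_CUBIC))
p=ctrl.sense()["position"]
g=(np.hypot(P[...,0]-p[0],P[...,1]-p[1])<.04)&(abs(P[...,2]-(p[2]+.0165))<.006)&(im.min(-1)>95)
u=P[g];print(len(u),u.mean(0),u.min(0),u.max(0))
E
```

```text
clock: 7.33
position: [0.5352, -0.1671, 0.1392]
eef_rot: [-0.003, 0.679, 0.734, -0.001]
force: [0.3, 0.2, -1.2]
opening: 0.0561
t 7.3333 pos [ 0.5352 -0.1671  0.1392] F [ 0.3   0.17 -1.21] M [ 0.022 -0.011 -0.011] open 0.0561 q [-0.04   0.597  0.335  1.876 -0.284  0.722  0.536]
jaw yaw 4.52 tilt z [-0.0058  0.0019 -1.    ]
shift cm [-0.11  0.19  2.91]
level rotvec deg [-0.32 -0.14 -0.  ]
277 [ 0.53607834 -0.17275898  0.15606824] [ 0.50900885 -0.19624664  0.14986243] [ 0.5634002  -0.13862643  0.16098624]
```

View pics/b0.png

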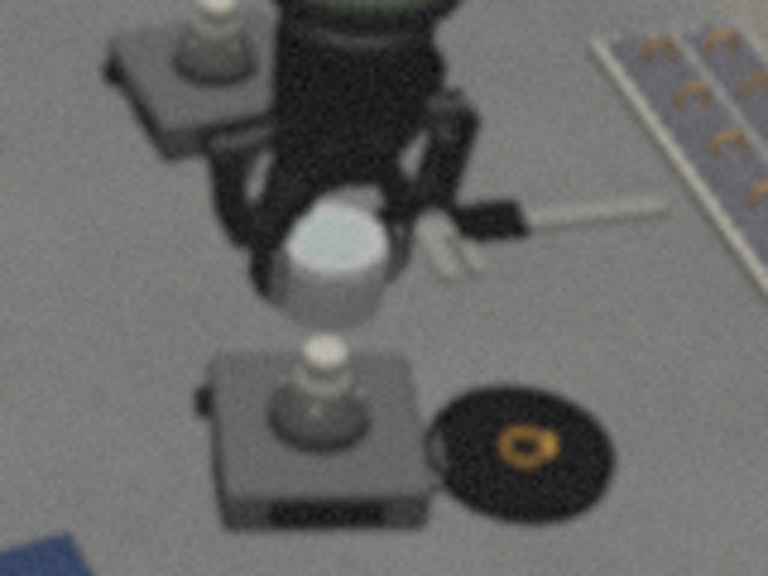

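Held cell sits just above viewer_b's port (plunger at crop (325,350)). Aligning and lowering gently.

```bash
python3 -m crank '[[1,-0.15,0.15,1,-0.3,-0.1,0],[1,0,0,1.5,0,0,0],[1,0,0,0.8,0,0,0],[1,0,0,0,0,0,0]]'
python3 - <<'E'
from h import *
rel([.5365,-.1685,.095])
E
```

```text
clock: 7.72
position: [0.5364, -0.1644, 0.1047]
eef_rot: [-0.002, 0.677, 0.736, -0.0]
force: [-0.3, -0.6, -1.5]
opening: 0.056
t 7.7167 pos [ 0.5364 -0.1644  0.1047] F [-0.31 -0.59 -1.5 ] M [-0.031  0.029  0.062] open 0.056 q [-0.023  0.648  0.306  1.894 -0.308  0.649  0.555]
jaw yaw 4.77 tilt z [-0.0028  0.0021 -1.    ]
shift cm [-0.41 -0.02  0.97]
level rotvec deg [-0.15 -0.13 -0.  ]
```

```bash
python3 -m crank '[[1,-0.4,0,0,-0.15,-0.1,0],[1,-0.05,0,0.5,0,0,0],[1,-0.05,0,0.4,0,0,0],[1,0,0,0,0,0,0]]'
python3 - <<'E'
from h import *
rel([.5365,-.1685,.085])
E
```

```text
clock: 8.05
position: [0.5371, -0.1687, 0.0959]
eef_rot: [-0.0, 0.676, 0.736, 0.0]
force: [0.9, 0.6, -1.0]
opening: 0.0561
t 8.05 pos [ 0.5371 -0.1687  0.0959] F [ 0.94  0.58 -1.04] M [-0.038 -0.009  0.029] open 0.0561 q [-0.011  0.662  0.298  1.895 -0.313  0.63   0.568]
jaw yaw 4.86 tilt z [-0.e+00  6.e-04 -1.e+00]
shift cm [ 0.03 -0.05  1.09]
level rotvec deg [ 0.   -0.04  0.  ]
```

```bash
python3 -m crank '[[1,0,-0.05,0.4,0,0,0],[1,-0.05,0,0.4,0,0,0],[1,-0.03,0,0.4,0,0,0],[1,0,0,0,0,0,0]]'
python3 - <<'E'
from h import *
rel([.5365,-.1685,.078])
E
```

```text
clock: 8.38
position: [0.5369, -0.1698, 0.0833]
eef_rot: [0.0, 0.677, 0.736, 0.0]
force: [-0.7, 0.5, -2.6]
opening: 0.0562
t 8.3833 pos [ 0.5369 -0.1698  0.0833] F [-0.71  0.46 -2.58] M [-0.004  0.043 -0.001] open 0.0562 q [-1.000e-03  6.820e-01  2.870e-01  1.899e+00 -3.210e-01  6.040e-01
  5.760e-01]
jaw yaw 4.85 tilt z [ 9.e-04  5.e-04 -1.e+00]
shift cm [ 0.13 -0.03  0.53]
level rotvec deg [ 0.05 -0.02  0.  ]
```

```bash
python3 -m crank '[[1,0.08,0,0.3,0,0,0],[1,0,0,0.3,0,0,0],[1,0,0,0.2,0,0,0],[1,0,0,0.2,0,0,0]]'
python3 - <<'E'
from h import *
rel([.5365,-.1685,.078])
E
```

```text
clock: 8.72
position: [0.5375, -0.1689, 0.0739]
eef_rot: [0.001, 0.676, 0.737, 0.001]
force: [-7.8, 3.6, 29.0]
opening: 0.0561
t 8.7167 pos [ 0.5375 -0.1689  0.0739] F [-7.79  3.63 28.97] M [0.797 1.466 0.693] open 0.0561 q [ 0.004  0.697  0.278  1.902 -0.328  0.585  0.581]
jaw yaw 4.88 tilt z [ 2.4e-03  9.0e-04 -1.0e+00]
shift cm [ 0.04 -0.1  -0.42]
level rotvec deg [ 0.14 -0.04  0.  ]
```

```bash
python3 -m crank '[[1,0,-0.05,-0.1,0,0,0],[1,0,0,0,0,0,0]]'
python3 - <<'E'
from h import *
rel([.5365,-.1685,.078])
im,d=vision.get_image("side");P=cloud("side",d)
cv2.imwrite("pics/b1.png",cv2.resize(im[170:290,260:420,::-1],None,fx=4.8,fy=4.8,interpolation=cv2.INTER_CUBIC))
p=ctrl.sense()["position"]
g=(np.hypot(P[...,0]-p[0],P[...,1]-p[1])<.028)&(abs(P[...,2]-(p[2]+.0165))<.012)&(im.min(-1)>95)
u=P[g];print(len(u),u.mean(0),u.min(0),u.max(0),np.median(u[:,2]))
E
```

```text
clock: 8.88
position: [0.5373, -0.1686, 0.075]
eef_rot: [0.001, 0.676, 0.737, 0.001]
force: [-2.3, 0.9, 11.5]
opening: 0.0563
t 8.8833 pos [ 0.5373 -0.1686  0.075 ] F [-2.33  0.86 11.46] M [0.229 0.544 0.246] open 0.0563 q [ 0.004  0.694  0.278  1.903 -0.327  0.586  0.581]
jaw yaw 4.93 tilt z [ 0.0031  0.0011 -1.    ]
shift cm [ 0.02 -0.08 -0.3 ]
level rotvec deg [ 0.18 -0.05  0.  ]
254 [ 0.53845732 -0.17415351  0.09189635] [ 0.51196201 -0.19642752  0.08042099] [ 0.56451461 -0.14164304  0.0972548 ] 0.09245955197964727
```

View pics/b1.png

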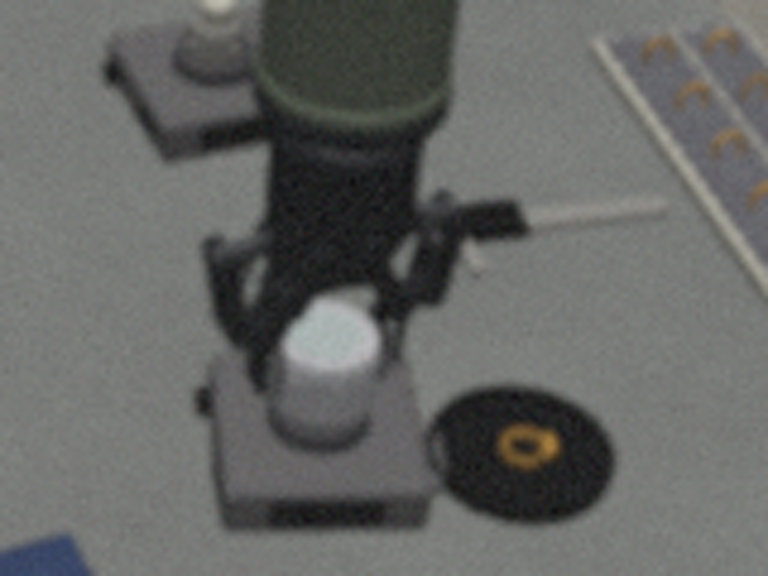

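Cell rests on the pins (underside ≈ 0.055, 11 N). Turning in short steps under light push.

```bash
python3 -m crank '[[1,0,0,0,0.1,0,5],[1,0,0,0.03,0,0,5],[1,0,0,0.03,0,0,5]]'
python3 - <<'E'
from h import *
rel([.537,-.1685,.075])
E
```

```text
clock: 9.18
position: [0.5389, -0.1699, 0.0769]
eef_rot: [0.002, 0.768, 0.64, 0.002]
force: [-7.6, -4.8, 9.6]
opening: 0.0562
t 9.1833 pos [ 0.5389 -0.1699  0.0769] F [-7.56 -4.8   9.58] M [-1.029  2.11   0.24 ] open 0.0562 q [-0.044  0.705  0.35   1.902 -0.408  0.599  0.389]
jaw yaw -10.35 tilt z [ 0.0057 -0.     -1.    ]
shift cm [ 0.1  -0.21  0.18]
level rotvec deg [ 0.32 -0.06  0.  ]
```

```bash
python3 -m crank '[[1,0.1,-0.2,0,0.3,0,0],[1,0,0,0,0,0,0]]'
python3 - <<'E'
from h import *
rel([.537,-.1685,.075])
E
```

```text
clock: 9.35
position: [0.5376, -0.1693, 0.0775]
eef_rot: [0.001, 0.77, 0.638, 0.001]
force: [-0.5, 1.8, 1.4]
opening: 0.0559
t 9.35 pos [ 0.5376 -0.1693  0.0775] F [-0.5   1.79  1.37] M [0.199 0.286 0.014] open 0.0559 q [-0.049  0.704  0.355  1.903 -0.408  0.603  0.381]
jaw yaw -10.73 tilt z [ 2.e-03 -4.e-04 -1.e+00]
shift cm [ 0.06 -0.08  0.25]
level rotvec deg [ 0.12  0.   -0.  ]
```

```bash
python3 -m crank '[[1,0.03,-0.05,0.15,0.1,0,0],[1,0.03,-0.05,0.12,0,0,0]]'
python3 - <<'E'
from h import *
rel([.537,-.1685,.075])
E
```

```text
clock: 9.52
position: [0.5379, -0.1694, 0.0766]
eef_rot: [0.001, 0.77, 0.638, 0.001]
force: [-8.8, 0.8, 34.5]
opening: 0.0558
t 9.5167 pos [ 0.5379 -0.1694  0.0766] F [-8.83  0.82 34.52] M [ 0.469  1.808 -0.019] open 0.0558 q [-0.048  0.705  0.354  1.904 -0.409  0.6    0.383]
jaw yaw -10.67 tilt z [ 0.0033 -0.001  -1.    ]
shift cm [ 0.07 -0.1   0.16]
level rotvec deg [ 0.19  0.02 -0.  ]
```

```bash
python3 -m crank '[[1,0.03,-0.05,-0.05,0.1,0,0],[1,0.0,0,0,0,0,0]]'
cat >> h.py <<'E'
def celltop(n="side"):
    im,d=vision.get_image("side");P=cloud("side",d);p=ctrl.sense()["position"]
    g=(np.hypot(P[...,0]-p[0],P[...,1]-p[1])<.026)&(abs(P[...,2]-(p[2]+.0165))<.012)&(im.min(-1)>95)
    u=P[g];A=np.c_[u[:,:2]-p[:2],np.ones(len(u))];k=np.ones(len(u),bool)
    for _ in range(6):
        c=np.linalg.lstsq(A[k],u[k,2],rcond=None)[0];k=abs(A@c-u[:,2])<.002
    print("celltop n",k.sum(),"slope deg",np.degrees(c[:2]).round(2),"z",c[2].round(4),"minus tcp",(c[2]-p[2]).round(4),"mid",((u[k].min(0)+u[k].max(0))/2).round(4))
    return im
E
python3 - <<'E'
from h import *
rel([.537,-.1685,.075])
im=celltop();cv2.imwrite("pics/b2.png",cv2.resize(im[170:290,260:420,::-1],None,fx=4.8,fy=4.8,interpolation=cv2.INTER_CUBIC))
E
```

```text
clock: 9.68
position: [0.5377, -0.1692, 0.0776]
eef_rot: [0.001, 0.769, 0.639, 0.001]
force: [-0.4, 0.4, 0.9]
opening: 0.0559
t 9.6833 pos [ 0.5377 -0.1692  0.0776] F [-0.39  0.36  0.86] M [0.105 0.105 0.047] open 0.0559 q [-0.048  0.704  0.354  1.903 -0.407  0.602  0.383]
jaw yaw -10.57 tilt z [ 2.6e-03 -5.0e-04 -1.0e+00]
shift cm [ 0.05 -0.08  0.26]
level rotvec deg [ 0.15  0.   -0.  ]
celltop n 183 slope deg [ 0.21 -0.56] z 0.095 minus tcp 0.0175 mid [ 0.5375 -0.1691  0.095 ]
```

View pics/b2.png

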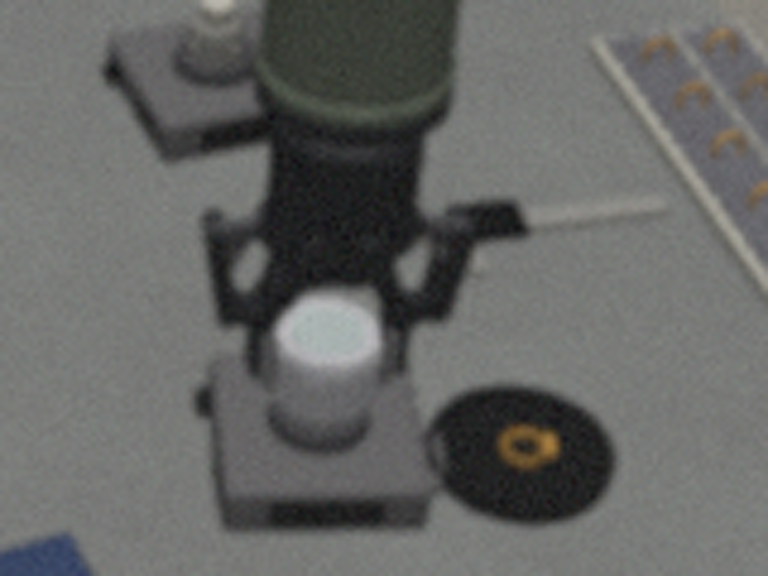

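Cell is level on the pins now (top z 0.095). At the earlier yaw of +4.9° it had sunk about 2 mm and showed a +z cam torque, so a match probably lies just beyond that. Turning back that way.

```bash
python3 -m crank '[[1,0.03,-0.05,0.02,0.1,0,-5],[1,0,0,0.03,0,0,-5],[1,0,0,0.03,0,0,-5]]'
python3 - <<'E'
from h import *
rel([.537,-.1687,.075])
E
```

```text
clock: 9.98
position: [0.5381, -0.1688, 0.0767]
eef_rot: [0.001, 0.676, 0.737, 0.0]
force: [-0.4, -0.1, -0.6]
opening: 0.0561
t 9.9833 pos [ 0.5381 -0.1688  0.0767] F [-0.39 -0.06 -0.6 ] M [0.028 0.008 0.035] open 0.0561 q [-0.     0.693  0.283  1.9   -0.325  0.59   0.578]
jaw yaw 4.89 tilt z [ 0.0025 -0.0011 -1.    ]
shift cm [ 0.02 -0.11  0.17]
level rotvec deg [ 0.14  0.08 -0.  ]
```

```bash
python3 -m crank '[[1,0.02,-0.1,0.05,0.1,0,-3],[1,0,0,0.05,0,0,-3]]'
python3 - <<'E'
from h import *
rel([.537,-.1687,.075])
E
python3 -m crank '[[1,0,-0.05,0.07,0,0,0],[1,0,0,0.07,0,0,0]]'
python3 - <<'E'
from h import *
rel([.537,-.1687,.075])
E
```

```text
clock: 10.15
position: [0.5371, -0.1686, 0.0752]
eef_rot: [0.001, 0.633, 0.774, -0.0]
force: [0.2, -0.6, -1.7]
opening: 0.0559
t 10.15 pos [ 0.5371 -0.1686  0.0752] F [ 0.24 -0.6  -1.69] M [ 0.004 -0.019  0.009] open 0.0559 q [ 0.021  0.69   0.252  1.901 -0.29   0.584  0.66 ]
jaw yaw 11.43 tilt z [ 7.0e-04 -1.1e-03 -1.0e+00]
shift cm [-0.01 -0.01  0.02]
level rotvec deg [ 0.03  0.07 -0.  ]
clock: 10.32
position: [0.5363, -0.1687, 0.0732]
eef_rot: [0.0, 0.632, 0.775, -0.0]
force: [0.5, -0.9, -1.5]
opening: 0.0559
t 10.3167 pos [ 0.5363 -0.1687  0.0732] F [ 0.48 -0.93 -1.45] M [-0.049 -0.099 -0.018] open 0.0559 q [ 0.023  0.693  0.249  1.903 -0.291  0.58   0.663]
jaw yaw 11.56 tilt z [ 3.e-04 -6.e-04 -1.e+00]
shift cm [-0.01  0.07 -0.18]
level rotvec deg [ 0.01  0.03 -0.  ]
```

It is dropping freely at yaw 11.5°: the keyways match. Pushing down.

```bash
python3 -m crank '[[1,0,0.05,0.2,0,0,0],[1,0,0.02,0.25,0,0,0],[1,0,0.02,0.2,0,0,0]]'
python3 - <<'E'
from h import *
rel([.537,-.1687,.0625])
E
```

```text
clock: 10.57
position: [0.5369, -0.1686, 0.066]
eef_rot: [0.0, 0.634, 0.773, -0.0]
force: [-3.5, 0.2, 4.4]
opening: 0.056
t 10.5667 pos [ 0.5369 -0.1686  0.066 ] F [-3.48  0.18  4.44] M [-0.099  0.54  -0.018] open 0.056 q [ 0.026  0.706  0.245  1.903 -0.296  0.568  0.663]
jaw yaw 11.33 tilt z [-4.e-04 -5.e-04 -1.e+00]
shift cm [-0.01  0.01  0.35]
level rotvec deg [-0.03  0.03  0.  ]
```

```bash
python3 -m crank '[[1,0,-0.03,0.15,0,0,0],[1,0,0,0.1,0,0,0]]'
python3 - <<'E'
from h import *
rel([.537,-.1687,.0625])
E
python3 -m crank '[[1,0,0,0.1,0,0,0],[1,0,0,0.08,0,0,0]]'
python3 - <<'E'
from h import *
rel([.537,-.1687,.0625])
celltop()
E
```

```text
clock: 10.73
position: [0.537, -0.1686, 0.0632]
eef_rot: [0.0, 0.634, 0.773, -0.0]
force: [-6.5, 0.6, 28.0]
opening: 0.0557
t 10.7333 pos [ 0.537  -0.1686  0.0632] F [-6.5   0.58 28.03] M [0.246 1.122 0.028] open 0.0557 q [ 0.027  0.71   0.243  1.904 -0.298  0.562  0.664]
jaw yaw 11.27 tilt z [ 1.e-04 -7.e-04 -1.e+00]
shift cm [-0.01  0.    0.07]
level rotvec deg [-0.    0.04  0.  ]
clock: 10.9
position: [0.537, -0.1686, 0.0632]
eef_rot: [0.0, 0.635, 0.773, 0.0]
force: [-8.7, 2.9, 25.0]
opening: 0.056
t 10.9 pos [ 0.537  -0.1686  0.0632] F [-8.72  2.88 24.95] M [0.581 1.566 0.152] open 0.056 q [ 0.028  0.71   0.243  1.904 -0.299  0.562  0.664]
jaw yaw 11.22 tilt z [ 5.e-04 -0.e+00 -1.e+00]
shift cm [-0.01  0.    0.07]
level rotvec deg [ 0.03  0.01 -0.  ]
celltop n 151 slope deg [-0.96  1.99] z 0.0809 minus tcp 0.0178 mid [ 0.5387 -0.1691  0.0808]
```

```bash
python3 -m crank '[[1,0,-0.1,0.02,0,0,0],[1,0,-0.05,0.05,0,0,0]]'
python3 - <<'E'
from h import *
rel([.537,-.1687,.0625])
celltop()
E
python3 -m crank '[[1,0,-0.05,0.07,0,0,0],[1,0,0,0.07,0,0,0]]'
python3 - <<'E'
from h import *
rel([.537,-.1687,.0625])
im=celltop();celltop();celltop()
cv2.imwrite("pics/h1.png",cv2.resize(im[170:290,260:420,::-1],None,fx=4.8,fy=4.8,interpolation=cv2.INTER_CUBIC))
E
```

```text
clock: 11.12
position: [0.5367, -0.1687, 0.0635]
eef_rot: [0.001, 0.635, 0.773, 0.001]
force: [-0.7, 0.3, 5.5]
opening: 0.0561
t 11.1167 pos [ 0.5367 -0.1687  0.0635] F [-0.68  0.29  5.48] M [0.046 0.082 0.072] open 0.0561 q [ 0.029  0.708  0.242  1.907 -0.299  0.558  0.665]
jaw yaw 11.21 tilt z [ 3.4e-03 -1.0e-04 -1.0e+00]
shift cm [-0.01  0.02  0.1 ]
level rotvec deg [ 0.19  0.04 -0.  ]
celltop n 142 slope deg [0.18 1.11] z 0.081 minus tcp 0.0176 mid [ 0.5381 -0.1701  0.081 ]
clock: 11.33
position: [0.5368, -0.1687, 0.0631]
eef_rot: [0.002, 0.635, 0.773, 0.002]
force: [-9.3, 2.1, 29.3]
opening: 0.0559
t 11.3333 pos [ 0.5368 -0.1687  0.0631] F [-9.34  2.11 29.27] M [0.338 2.351 0.085] open 0.0559 q [ 0.03   0.708  0.241  1.908 -0.3    0.556  0.666]
jaw yaw 11.17 tilt z [ 4.8e-03  1.0e-04 -1.0e+00]
shift cm [-0.    0.02  0.06]
level rotvec deg [ 0.27  0.05 -0.  ]
celltop n 142 slope deg [0.14 0.29] z 0.0809 minus tcp 0.0177 mid [ 0.5389 -0.1687  0.0808]
celltop n 142 slope deg [ 1.9  -1.46] z 0.0807 minus tcp 0.0175 mid [ 0.5385 -0.1695  0.0807]
celltop n 143 slope deg [-1.2   0.91] z 0.0809 minus tcp 0.0177 mid [ 0.5378 -0.1694  0.0807]
```

View pics/h1.png

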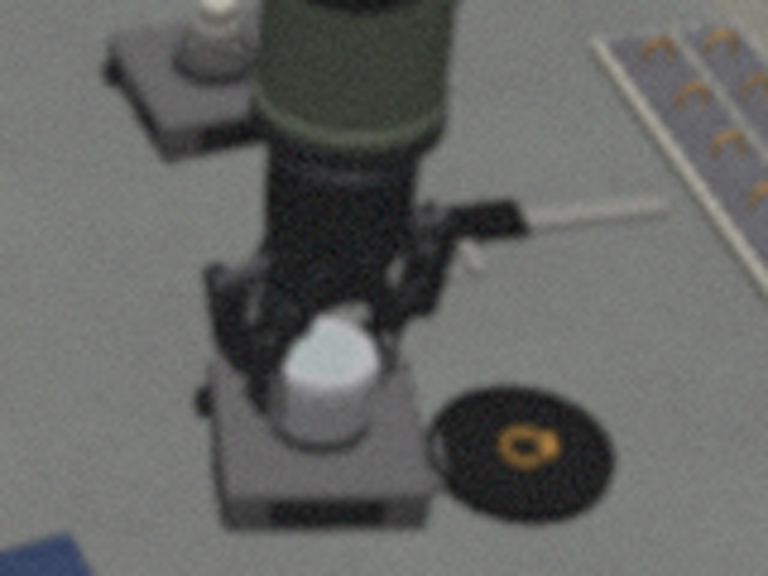

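Cell is down, top at 0.081 and underside near 0.042–0.043. The 29 N push puts a sideways load and slight pitch on it, so I'll re-press with cleaner alignment.

```bash
python3 -m crank '[[1,0,-0.12,0.03,0.3,0,0],[1,0,-0.08,0.05,0,0,0]]'
python3 - <<'E'
from h import *
rel([.537,-.1687,.0625])
E
python3 -m crank '[[1,0,-0.06,0.05,0,0,0]]'
python3 - <<'E'
from h import *
rel([.537,-.1687,.0625]);celltop();celltop()
E
```

```text
clock: 11.65
position: [0.5364, -0.1688, 0.0634]
eef_rot: [0.001, 0.635, 0.773, 0.001]
force: [2.1, 0.2, 6.2]
opening: 0.0556
t 11.65 pos [ 0.5364 -0.1688  0.0634] F [2.14 0.25 6.16] M [ 0.238 -0.392  0.007] open 0.0556 q [ 0.028  0.708  0.243  1.907 -0.299  0.558  0.664]
jaw yaw 11.17 tilt z [ 0.0029 -0.001  -1.    ]
shift cm [-0.    0.06  0.09]
level rotvec deg [ 0.15  0.09 -0.  ]
clock: 11.73
position: [0.5364, -0.1688, 0.0632]
eef_rot: [0.002, 0.635, 0.773, 0.001]
force: [-0.2, 1.3, 10.9]
opening: 0.0558
t 11.7333 pos [ 0.5364 -0.1688  0.0632] F [-0.2   1.32 10.94] M [0.187 0.295 0.025] open 0.0558 q [ 0.028  0.708  0.242  1.908 -0.299  0.556  0.664]
jaw yaw 11.16 tilt z [ 0.0041 -0.0012 -1.    ]
shift cm [0.   0.06 0.07]
level rotvec deg [ 0.22  0.11 -0.  ]
celltop n 154 slope deg [-0.57  1.1 ] z 0.0813 minus tcp 0.018 mid [ 0.5377 -0.1684  0.0811]
celltop n 139 slope deg [0.2  1.61] z 0.0812 minus tcp 0.018 mid [ 0.5383 -0.1698  0.0812]
```

```bash
python3 -m crank '[[1,0,-0.08,0.1,0.25,0.1,0]]'
cat >> h.py <<'E'
def avg(N=10):
    D=[];I=[]
    for _ in range(N):
        im,d=vision.get_image("side");D.append(np.where(d>0,d,np.nan));I.append(im.astype(float))
    d=np.nanmedian(D,0);im=np.mean(I,0);P=cloud("side",d);p=np.array([.5368,-.1687])
    R=np.hypot(P[...,0]-p[0],P[...,1]-p[1])
    for nm,g in(("top",(R<.025)&(P[...,2]>.074)&(P[...,2]<.105)&(im.min(-1)>95)),("housing",(R<.075)&(abs(P[...,2]-.032)<.005))):
        u=P[g];A=np.c_[u[:,:2]-p,np.ones(len(u))];k=np.ones(len(u),bool)
        for _ in range(8):
            c=np.linalg.lstsq(A[k],u[k,2],rcond=None)[0];k=abs(A@c-u[:,2])<.0015
        print(nm,k.sum(),"slope deg",np.degrees(c[:2]).round(2),"z",c[2].round(5))
E
python3 - <<'E'
from h import *
rel([.537,-.1687,.0625]);avg();rel([.537,-.1687,.0625])
E
```

```text
clock: 11.92
position: [0.5365, -0.1688, 0.0631]
eef_rot: [0.001, 0.635, 0.772, 0.0]
force: [-5.0, 4.8, 32.7]
opening: 0.0564
t 11.9167 pos [ 0.5365 -0.1688  0.0631] F [-5.04  4.81 32.74] M [0.937 0.808 0.016] open 0.0564 q [ 0.029  0.709  0.243  1.906 -0.299  0.56   0.664]
jaw yaw 11.15 tilt z [ 1.4e-03 -2.0e-04 -1.0e+00]
shift cm [0.   0.05 0.06]
level rotvec deg [ 0.08  0.03 -0.  ]
top 171 slope deg [0.24 0.37] z 0.08092
housing 656 slope deg [-0.05  0.23] z 0.03258
t 12.4167 pos [ 0.5365 -0.1688  0.0632] F [-2.27  2.57 20.17] M [0.658 0.346 0.011] open 0.0565 q [ 0.028  0.709  0.243  1.906 -0.299  0.56   0.664]
jaw yaw 11.16 tilt z [ 1.4e-03 -1.0e-04 -1.0e+00]
shift cm [0.   0.05 0.07]
level rotvec deg [ 0.08  0.02 -0.  ]
```

```bash
python3 - <<'E'
from h import *
avg(16);rel([.537,-.1687,.0625])
im,_=vision.get_image("top");cv2.imwrite("pics/end_top.png",im[:,:,::-1])
im,_=vision.get_image("side");cv2.imwrite("pics/end_side.png",im[:,:,::-1])
E
```

```text
top 171 slope deg [-0.42  0.51] z 0.08107
housing 663 slope deg [-0.01  0.27] z 0.03255
t 13.2167 pos [ 0.5365 -0.1689  0.0632] F [-2.13  1.9  20.18] M [0.614 0.388 0.016] open 0.0562 q [ 0.028  0.709  0.243  1.906 -0.299  0.56   0.664]
jaw yaw 11.15 tilt z [ 1.4e-03 -2.0e-04 -1.0e+00]
shift cm [0.01 0.05 0.07]
level rotvec deg [ 0.08  0.03 -0.  ]
```

View pics/end_side.png

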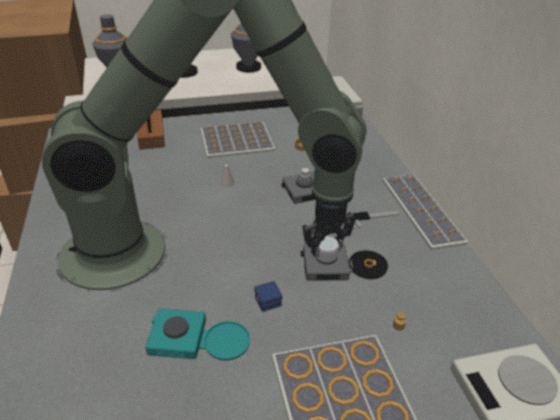

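The view shows the cell held on viewer_b's port at (328,248), the ring in place at (370,263), and everything else undisturbed. The push is steady at 20 N against a hard stop.

```bash
python3 -c "
from plant import ctrl
print(ctrl.sign_off())"
```

```text
the job is handed in; nothing more can be done
None
```

I fitted the cell onto the light port of viewer_b, the viewer whose tray holds the ring. It was still gripped and pushed home when I handed the job in, at about 13 s on the clock.

**How the fit went:** The first turn I tried went the wrong way. Turning back, the keyways dropped over the pins at a jaw yaw of about 11°, and I pushed the cell down against the spring to a hard stop.

**What supports it being home:**
- **Push:** it held steady at about 20 N down. The spring accounts for only 7 to 8 N of that, so the rest is on a solid stop.
- **Depth:** the gripper ended 14.4 mm below where the cell first rested on the pins; 14.5 mm was expected.
- **Camera height:** the cell's top read 0.081 m raw. The housing top read about 0.6 mm too high, so the corrected figure is about 0.0803 to 0.0805 m, against a nominal 0.080 m.
- **Level:** the cell was level to about 0.5°.

**Disagreements:** Two earlier depth readings of the cell's top came out near 0.0812 m. Under a 25 to 29 N push there was also some sideways load and slight pitch, which I eased before the final hold.

The last side view showed the ring still in its tray and no other object visibly moved. I saved a last top view but did not check it.

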